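Turn the hand cultivator round in its crate

ROBOT

A 6-joint arm with a two-finger parallel gripper is mounted at the origin on the work surface. World frame = base frame: x ahead of the robot, y to its left, z up, the work surface at z = 0. Lengths are in m, angles in rad, forces in N, time in s.
With the tool pointing down it reaches from about 0.35 to 0.975 m from the base axis. Payload 4.9 kg.
Tool frame: the origin (TCP) lies midway between the tips of the shut fingers; the grasp point (between the pads) lies 19 mm behind it; z points along the fingers, y is the line along which they close (so a half turn about z gives the same grasp; the last joint's range is limited). The gripper opens to 85 mm and grips with 20 to 120 N. Pads are 22 mm wide; open, the fingers measure 114 mm over their backs; the gripper's body (76 mm by 85 mm) begins 54 mm behind the grasp point. The pads swing forward as they close: fully open they stand 13 mm farther back than shut.
Start: joints at [1.187, 0.053, 1.613, -0, 1.476, -0.119], TCP at [0.164, 0.603, 0.231] pointing down, gripper open.
Joint ranges: [-3.01, 3.01], [-1.01, 2.22], [0.06, 2.58], [-1.02, 4.17], [0.09, 2.62], [-3.14, 3.14]. Speed limits (rad/s): [2.57, 2.57, 3.14, 3.14, 3.14, 3.14].

INTERFACE

Orientations are given as a rotation vector (axis times angle).
In Python, from station import telemetry, optics, ctrl gives the robot as it stands.
- The arm moves only by the shell command python3 -m pendant 'ROWS' [FORCE]. ROWS is JSON, one flat list of numbers, 7 for each row, row after row: the turn, a rotation vector about the tool's x, y, z as a fraction of full scale, then the shift along the tool's x, y, z as a fraction of full scale, then the opening, from 0 (shut) to 1 (fully open). In form: [ax, ay, az, tx, ty, tz, fingers, ax, ay, az, tx, ty, tz, fingers, ...]. A call has 1 to 12 rows; each row is the pose to reach, as a shift and turn from the pose commanded when the call began, along the tool's axes at that moment; what a row does not reach only later rows make up. Full scale, the value 1, is 300 mm for a shift and 30 degrees for a turn. A row lasts 1/8 s, in which the tool goes at most 62.5 mm and 10.7 degrees, less where a joint would pass 70% of its speed; a pose out of reach is approached as far as the arm can. A call with a number of a shift or a turn outside -1 to 1 is refused whole. A call with a gripper value outside its range is refused whole. The fingers move at their own pace and stop on an object; FORCE is the grip in N (left out, the last holds). Time passes only in rows, so rows that repeat a pose let the fingers close. It gives the time, the measured TCP pose, the force, the opening and the grip force at its end, in the units of the state.
- telemetry.get_obs(): the state, without advancing time (a new reading comes with each control period).
- optics.get_image(name): name is "scene" or "side" or "wrist"; returns a dict with "image" (384x512x3 uint8, red, green, blue), "depth" (384x512 float32, m along the optical axis (not along the pixel's ray), 0 where there is no reading), "fx", "fy", "cx", "cy" (pixels), "dist_coeffs" ([k1, k2, p1, p2, k3] as OpenCV has them; the pictures are not rectified), "rvec" (rotation vector, rad) and "tvec" (3), from world to camera coordinates, as OpenCV has them. Camera axes: x right, y down, z forward; pixel columns grow to the right and rows downward; lengths in m; the calibration is good to about 2 mm. A picture is of the moment at which its call begins.
- ctrl.finish_job(): hands the job in; it is judged then, once.
The state is a dict: "t": time; "q": joint angles; "dq": joint speeds; "effort": joint torques, N m; "tool_pos": TCP position; "tool_rot": TCP orientation; "contact_force": force on the tool from outside, world axes, zero at the start; "wrist_torque": the same for the moment, N m; "opening": finger opening in m; "grip_force": force on a finger pad.
Only numpy, scipy, OpenCV 4.12 (cv2) and the standard library are available. Lean on these libraries where they do the work, as an engineer would, in place of code of your own. Each camera call takes 0.05 s, during which the arm holds its last target. There are 200 camera calls.

TASK

The yellow hand cultivator was shoved into the bottom blue crate the wrong way round, so that its steel prongs stick out where hands reach in. Pull it right out, lay it down on the shelf boards and let go, then pick it up by its handle and put it back into the bottom crate prongs first, lying flat, pushed home so that the handle no longer juts out of the front. Do not drop it, and leave the tin, the pot and the timer where they stand.

Things in the scene. Friction and masses are not known exactly. Their poses are not given: they have to be found in the camera images.
- crate: tier of two blue plastic crates, fixed, 254 deep, 116 wide, 160 high (mm). Origin: on the boards (z = 0) under the middle of the lower crate's open front; x runs level into the crate, z up. Lower crate: no front wall; opening 108 wide, from its floor (top at z = 4) up to z = 90; back wall's inner face at x = 250
- crate_brow (a point): lower edge, middle, of the upper crate's closed front (x = 0, z = 90 mm of the crate), which slants outwards from here like a scoop, to x = -31 at z = 127 mm, over the prongs: an upright gripper above them would strike it, so lean back, away from the crate
- cultivator: hand cultivator, 240 mm long, 0.2 to 0.37 kg, balanced near its middle. Origin: under its middle, level with its underside; x runs along it to the prongs, z up as it lies. Handle: yellow bar with black bands, 26 wide, 24 high, from x = -120 to 10. It starts level on the lower crate's floor, handle inside, 70 to 95 mm of the prong end outside, askew by up to 0.07 rad
- cultivator_prongs (a point): where to hold the prongs (x = 83, y = 0, z = 20 mm of the cultivator). Three parallel steel prongs, 8 thick, at y = -21, 0 and 21 (50 wide over all), level from a cross bar at x = 49 to x = 100, then bent down to the tips at x = 120; a 12 thick neck joins bar and handle
- cultivator_tip (a point): end of the middle prong, at x = 120, y = 0, z = 4 mm of the cultivator
- cultivator_butt (a point): middle of the handle's flat end face, at x = -120, y = 0, z = 12 mm of the cultivator
- cultivator_handle (a point): middle of the handle, at x = -55, y = 0, z = 12 mm of the cultivator
- tin: loose steel tin with hinged lid, 114 x 84 x 65 mm, bystander; origin under its centre
- pot: loose grey ceramic pot, 96 mm across, 85 mm high, bystander; origin under its centre
- timer: loose black timer with a knob on top, 85 x 70 x 70 mm, bystander; origin under its centre
Mind the look-alikes: they are no part of the job. Leave any red look-alike of the cultivator alone.

How it is judged:
On the way, in this order (a step that is already met when the one before it is completed fails the run):
1. the cultivator is drawn wholly out of the crate (x of cultivator_butt in the frame of crate below -0.01 m), for 0.1 s.
2. it lies on the shelf boards outside the crate, let go and at rest (x of cultivator_butt in the frame of crate below -0.005 m and contact force between the fingers and cultivator below 0.1 N and height (world z) of cultivator_butt below 0.025 m and height (world z) of cultivator_tip below 0.02 m and linear speed of cultivator below 0.02 m/s), for 0.2 s.
3. it is picked up by its handle (distance between the grasp point and cultivator_handle below 0.085 m and contact force between the fingers and cultivator above 1 N and height (world z) of cultivator_handle above 0.022 m), for 0.1 s.
4. its prongs are in the lower crate's mouth, handle outside (x of cultivator_tip in the frame of crate above 0.03 m and x of cultivator_butt in the frame of crate below -0.03 m and y of cultivator_tip in the frame of crate between -0.054 and 0.054 m and z of cultivator_tip in the frame of crate below 0.08 m), for 0.1 s.
At the end, for the whole second after the job is handed in: The cultivator lies flat and at rest, right side up, on the floor of the lower crate, prongs towards the back, its handle's end jutting no more than 12 mm out of the crate's front (x of cultivator_butt in the frame of crate above -0.012 m and x of cultivator_tip in the frame of crate above 0.21 m and y of cultivator_tip in the frame of crate between -0.054 and 0.054 m and y of cultivator_butt in the frame of crate between -0.054 and 0.054 m and height (world z) of cultivator_tip below 0.02 m and height (world z) of cultivator_butt below 0.025 m and angle between cultivator's own z axis and vertical below 0.15 rad and linear speed of cultivator below 0.02 m/s); the robot touches nothing.
It fails at once if the cultivator is dropped (falls freely for more than about 25 mm) (contact force between cultivator and anything else below 0.02 N and linear speed of cultivator above 0.7 m/s).
It fails at once if the tin, the pot or the timer is shifted by more than 20 mm or tipped (distance of any of tin, pot, timer from where it was at the start of the episode above 0.02 m or angle between any of tin, pot, timer's own z axis and vertical above 0.3 rad).
It also fails if it takes over 72 s, if anything falls off the work surface, if the arm or the gripper's body presses on something with over 40 N, if the wrist force passes 120 N, or if a joint passes its speed limit or range.

## Working session

There is one attempt and no reset: what is moved stays moved. The work goes in short steps, Python scripts to look and compute and a shell command to move; the robot and the scene stay as the last step left them, time stands still between calls to the robot, and variables do not carry over. Pictures are saved under pics/ and viewed, at most 10 in all, crops included, and the job is handed in when it is done.

```bash
mkdir -p pics; ls
cat > h.py <<'E'
import numpy as np, cv2
from station import telemetry, optics, ctrl
from scipy.spatial.transform import Rotation as R
def grab(n):
    d=optics.get_image(n); np.savez('/tmp/%s.npz'%n,**d); return d
def load(n): return np.load('/tmp/%s.npz'%n)
def cloud(d):
    z=np.array(d['depth']);h,w=z.shape
    K=np.array([[d['fx'],0,d['cx']],[0,d['fy'],d['cy']],[0,0,1]],float)
    u,v=np.meshgrid(np.arange(w),np.arange(h))
    p=cv2.undistortPoints(np.stack([u,v],-1).reshape(-1,1,2).astype(float),K,np.array(d['dist_coeffs'],float)).reshape(h,w,2)
    c=np.dstack([p[...,0]*z,p[...,1]*z,z])
    Rm=cv2.Rodrigues(np.array(d['rvec'],float))[0]
    P=(c-np.array(d['tvec']).ravel())@Rm
    P[z==0]=np.nan
    return P
def proj(d,pts):
    K=np.array([[d['fx'],0,d['cx']],[0,d['fy'],d['cy']],[0,0,1]],float)
    return cv2.projectPoints(np.array(pts,float).reshape(-1,3),np.array(d['rvec'],float),np.array(d['tvec'],float),K,np.array(d['dist_coeffs'],float))[0].reshape(-1,2)
def save(d,f): cv2.imwrite('pics/'+f,np.array(d['image'])[...,::-1])
E
python3 - <<'E'
from h import *
for n in['scene','side','wrist']: d=grab(n); 
a=np.hstack([load('scene')['image'],load('side')['image']])
cv2.imwrite('pics/a.png',cv2.resize(a[...,::-1],(800,300)))
save(load('scene'),'scene.png');save(load('side'),'side.png')
print(telemetry.get_obs())
E
```

```text
pics
{'t': 0.15, 'q': array([ 1.18704857e+00,  5.31973503e-02,  1.61399041e+00, -4.40133545e-06,
        1.47599967e+00, -1.19041584e-01]), 'dq': array([ 0.00112813, -0.00231171, -0.00443976,  0.00074126,  0.00018108,
        0.0015359 ]), 'effort': array([ 2.21386376e-04, -3.94241738e+01, -3.70721912e+01, -9.69993698e-05,
        4.66639976e-03,  3.23734938e-06]), 'tool_pos': array([0.16335673, 0.60276519, 0.23034326]), 'tool_rot': array([-4.14534029e-01, -3.11372675e+00,  2.42772512e-03]), 'contact_force': array([ 0.26286596,  0.74774901, -0.14611649]), 'wrist_torque': array([-0.01066277,  0.00881544,  0.03370485]), 'grip_force': 0.0, 'opening': 0.08556978977162748}
```

View pics/scene.png

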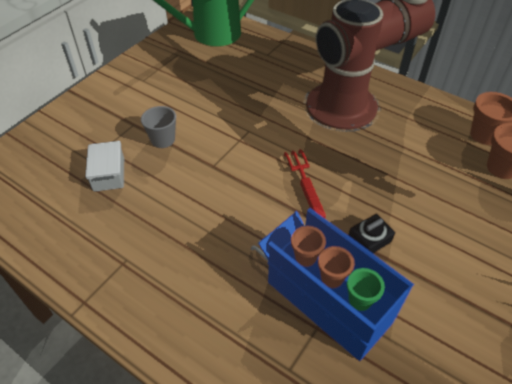

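View pics/side.png

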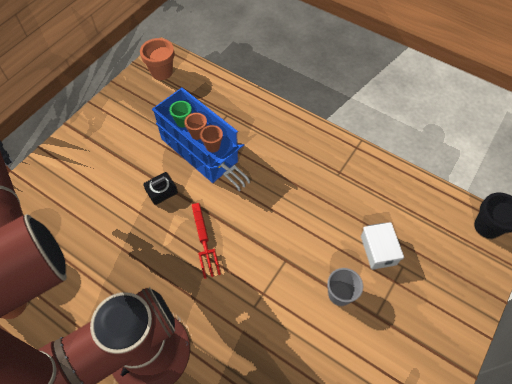

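Candidates: the red cultivator lying in the open (scene 305,185; side 205,240) is a look-alike. The steel prongs at the crate mouth (scene ~262,252; side 235,175) are the target, because they come out of the lower blue crate. Next I check this in a close crop and fit the crate and prongs.

Run:
```python
from h import *
B=[];S=[]
for n in['scene','side']:
    d=load(n);P=cloud(d);I=np.array(d['image']).astype(int)
    hsv=cv2.cvtColor(d['image'],cv2.COLOR_RGB2HSV)
    m=(abs(hsv[...,0].astype(int)-112)<12)&(hsv[...,1]>130)&np.isfinite(P[...,0])
    q=P[m]; q=q[(q[:,2]>0.0)&(q[:,2]<.2)&(np.hypot(q[:,0],q[:,1])>.3)];B.append(q)
    print(n,len(q),q.min(0),q.max(0),np.nanmedian(P[300,200]))
    t=q[q[:,2]>.15][:,:2].astype(np.float32)
    print('top',cv2.minAreaRect(t),cv2.boxPoints(cv2.minAreaRect(t)).round(3).tolist())
d=load('side');im=d['image'][60:260,130:290]
cv2.imwrite('pics/crop.png',cv2.resize(im[...,::-1],None,fx=3,fy=3,interpolation=2))
P=cloud(d)
for v in range(158,194,3):
  print(v,[tuple((P[v,u]*1000).round().astype(int)) for u in range(218,256,5) if np.isfinite(P[v,u,0])])
for p in [(250,380),(345,285),(160,187)]: print(p,P[p[1],p[0]])
```

```text
scene 8605 [0.42375877 0.07840079 0.00127551] [0.67728517 0.42165834 0.16644891] 0.05568958311980198
top ((0.5935227870941162, 0.2886899411678314), (0.254089891910553, 0.12785044312477112), 79.93775939941406) [[0.5080000162124634, 0.17499999701976776], [0.6340000033378601, 0.15199999511241913], [0.6790000200271606, 0.40299999713897705], [0.5529999732971191, 0.42500001192092896]]
side 3223 [5.07535377e-01 1.20852940e-01 6.04232229e-05] [0.67530364 0.42358372 0.1654431 ] -0.0030121550490695903
top ((0.59258633852005, 0.2885984778404236), (0.25668174028396606, 0.12842953205108643), 79.91686248779297) [[0.5070000290870667, 0.17299999296665192], [0.6330000162124634, 0.1509999930858612], [0.6779999732971191, 0.40400001406669617], [0.5519999861717224, 0.4259999990463257]]
158 [(np.int64(553), np.int64(172), np.int64(94)), (np.int64(554), np.int64(152), np.int64(109)), (np.int64(554), np.int64(133), np.int64(125)), (np.int64(628), np.int64(172), np.int64(4)), (np.int64(640), np.int64(160), np.int64(0)), (np.int64(653), np.int64(148), np.int64(-7)), (np.int64(660), np.int64(133), np.int64(-3)
[... 3540 characters left out ...]
int64(-2)), (np.int64(534), np.int64(85), np.int64(22)), (np.int64(555), np.int64(81), np.int64(-3)), (np.int64(562), np.int64(66), np.int64(1)), (np.int64(572), np.int64(54), np.int64(-1))]
191 [(np.int64(499), np.int64(139), np.int64(2)), (np.int64(510), np.int64(128), np.int64(-4)), (np.int64(519), np.int64(115), np.int64(-3)), (np.int64(526), np.int64(100), np.int64(2)), (np.int64(537), np.int64(88), np.int64(-4)), (np.int64(544), np.int64(73), np.int64(1)), (np.int64(554), np.int64(61), np.int64(-1)), (np.int64(563), np.int64(48), np.int64(-2))]
(250, 380) [ 0.08976074 -0.26022426 -0.00366062]
(345, 285) [ 0.44782283 -0.34336715  0.00783265]
(160, 187) [0.38649527 0.2718158  0.05840213]
```

View pics/crop.png

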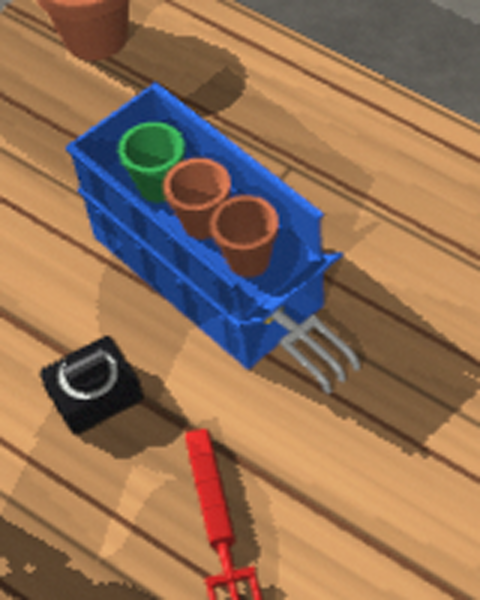

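The close crop confirms it: grey prongs with a hint of yellow at the neck stick out of the lower crate's mouth (crop 320,350). The red tool at crop (210,490) is separate. Next I fit both poses.

```bash
cat >> h.py <<'E'
from scipy.optimize import minimize
def skel(p,z0):
    x,y,a=p; c,s=np.cos(a),np.sin(a)
    segs=[]
    for yy in(-.021,0,.021):
        segs+=[[(.049,yy,.02),(.10,yy,.02)],[(.10,yy,.02),(.118,yy,.006)]]
    segs+=[[(.049,-.021,.02),(.049,.021,.02)],[(.01,0,.016),(.049,0,.018)]]
    q=np.array(segs); return np.stack([x+c*q[...,0]-s*q[...,1],y+s*q[...,0]+c*q[...,1],z0+q[...,2]],-1)
def fitprongs(data,p0,z0,outside):
    # data: list of (d,mask); distance of model samples to mask + mask to model
    t=np.linspace(0,1,15)[None,:,None]
    dts=[(d,cv2.distanceTransform((~m).astype(np.uint8),cv2.DIST_L2,5),np.argwhere(m)[:,::-1]) for d,m in data]
    from scipy.spatial import cKDTree
    def cost(p):
        s=skel(p,z0); pts=(s[:,:1]*(1-t)+s[:,1:]*t).reshape(-1,3); pts=pts[outside(pts)]
        J=0
        for d,dt,mp in dts:
            uv=proj(d,pts); v=cv2.remap(dt,uv[:,:1].astype(np.float32),uv[:,1:].astype(np.float32),1).ravel()
            e=cKDTree(uv).query(mp)[0]
            J+=np.minimum(v,6).mean()+np.minimum(e,6).mean()
        return J
    best=None
    for da in(-.06,0,.06):
        r=minimize(cost,np.array(p0)+[0,0,da],method='Nelder-Mead',options=dict(initial_simplex=np.array(p0)+[0,0,da]+np.array([[0,0,0],[.008,0,0],[0,.008,0],[0,0,.05]]),xatol=1e-5,fatol=1e-4))
        if best is None or r.fun<best.fun: best=r
    return best
E
python3 - <<'E'
from h import *
C=np.array([.5705,.1637]);yaw=np.deg2rad(79.93)
ex=np.array([np.cos(yaw),np.sin(yaw)]);ey=np.array([-ex[1],ex[0]])
# crate refine: wall faces
for n in['scene','side']:
    d=load(n);P=cloud(d);hsv=cv2.cvtColor(d['image'],cv2.COLOR_RGB2HSV)
    m=(abs(hsv[...,0].astype(int)-112)<12)&(hsv[...,1]>130)&np.isfinite(P[...,0])
    q=P[m];X=(q[:,:2]-C)@ex;Y=(q[:,:2]-C)@ey
    k=(q[:,2]>.02)&(q[:,2]<.12)&(X>0)&(X<.26)&(abs(Y)<.08)
    for sg in(-1,1):
        kk=k&(abs(Y-sg*.058)<.012)
        if kk.sum()>50: print(n,'side wall',sg,kk.sum(),np.polyfit(X[kk],Y[kk],1),np.median(Y[kk]))
    kk=k&(abs(X-.254)<.012)&(abs(Y)<.05)
    if kk.sum()>30: print('back',kk.sum(),np.polyfit(Y[kk],X[kk],1))
data=[]
for n in['scene','side']:
    d=load(n);P=cloud(d);hsv=cv2.cvtColor(d['image'],cv2.COLOR_RGB2HSV)
    X=(P[...,:2]-C)@ex;Y=(P[...,:2]-C)@ey
    m=(hsv[...,1]<75)&(X<0.03)&(X>-.13)&(abs(Y)<.07)&(P[...,2]>-.01)&(P[...,2]<.045)
    data.append((d,m));print(n,m.sum())
out=lambda p:((p[:,:2]-C)@ex)<-.01
dx=-ex
p0=[*(C+.04*ex),np.arctan2(-ex[1],-ex[0])]
for D in(data,data[1:]):
    r=fitprongs(D,p0,.004,out);o=r.x[:2]
    tip=o+.12*np.array([np.cos(r.x[2]),np.sin(r.x[2])])
    print(r.fun,r.x,'skew',r.x[2]-p0[2],'tip in crate',(tip-C)@ex,(tip-C)@ey)
E
```

```text
scene side wall -1 2640 [ 0.0033587  -0.05905255] -0.05814029747588197
scene side wall 1 271 [-0.0088978   0.05515555] 0.05417983980908958
back 262 [0.00898884 0.25325585]
side side wall -1 203 [-0.00423521 -0.05373735] -0.05481302541574758
side side wall 1 790 [0.00217617 0.05797454] 0.057735009537248805
back 48 [-0.00159841  0.24827844]
scene 153
side 278
7.297584288511923 [ 0.58499784  0.18769371 -1.83168423] skew -0.08513324510194531 tip in crate -0.0934063550390572 0.00012448255081932725
1.4297188765666513 [ 0.58155406  0.19567465 -1.7716255 ] skew -0.02507451462646726 tip in crate -0.08654738340916114 -0.0022843415602864002
```

Crate and prongs are fitted from the side view, which was good to 1.4 px. The scene view was mostly occluded. Next is a helper that works out move rows, then the approach.

```bash
cat >> h.py <<'E'
C=np.array([.5705,.1637]);YAW=np.deg2rad(79.93)
EX=np.array([np.cos(YAW),np.sin(YAW)]);EY=np.array([-EX[1],EX[0]])
def W(x,y=0,z=0): return np.array([*(C+x*EX+y*EY),z])
def tool(head,lean,flip=False):
    """tool z points down and by `lean` towards azimuth `head`; y horizontal, square to head"""
    h=np.array([np.cos(head),np.sin(head),0]);z=np.sin(lean)*h+np.array([0,0,-np.cos(lean)])
    y=np.array([h[1],-h[0],0])*(-1 if flip else 1);return R.from_matrix(np.stack([np.cross(y,z),y,z],1))
def to(p,Rt,gp=True,start=None):
    o=telemetry.get_obs();p0,R0=start or (o['tool_pos'],R.from_rotvec(o['tool_rot']))
    tcp=np.array(p)+(0.019*Rt.as_matrix()[:,2] if gp else 0)
    rv=(R0.inv()*Rt).as_rotvec(degrees=True)/30; t=R0.inv().apply(tcp-p0)/.3
    print('turn',rv.round(3),'shift',t.round(3),'tcp',tcp.round(4),'| q',np.round(o['q'],2)); return tcp,Rt
E
python3 - <<'E'
from h import *
o=telemetry.get_obs();R0=R.from_rotvec(o['tool_rot']);print(R0.as_matrix().round(2))
a=-1.7716+np.pi; L=np.deg2rad(35)
g=np.array([.5816,.1957,0])+.083*np.array([np.cos(-1.7716),np.sin(-1.7716),0]);g[2]=.030
pre=g.copy();T=tool(a,L);z=T.as_matrix()[:,2]
print(g,T.as_matrix().round(2))
for f in(False,True):
  T=tool(a,L,f);pre=g-.12*z
  to(pre,T)
# first move: same orientation, then rotate part
to([.50,.0,.27],R0)
E
```

```text
[[-0.97  0.26 -0.  ]
 [ 0.26  0.97 -0.  ]
 [ 0.   -0.   -1.  ]]
[0.56504508 0.11436775 0.03      ] [[ 0.16  0.98  0.11]
 [ 0.8  -0.2   0.56]
 [ 0.57  0.   -0.82]]
turn [-0.879  0.937  2.78 ] shift [-1.731 -1.413  0.394] tcp [0.5535 0.0576 0.1127] | q [ 1.19  0.05  1.61 -0.    1.48 -0.12]
turn [-0.953 -0.894 -3.015] shift [-1.731 -1.413  0.394] tcp [0.5535 0.0576 0.1127] | q [ 1.19  0.05  1.61 -0.    1.48 -0.12]
turn [0. 0. 0.] shift [-1.609 -1.646 -0.067] tcp [ 0.5   -0.     0.251] | q [ 1.19  0.05  1.61 -0.    1.48 -0.12]
```

```bash
python3 -m pendant '[0,0,0.5,-0.3,-0.3,-0.2,1, 0,0,0.9,-0.8,-0.8,-0.2,1, 0,0,0.9,-0.8,-0.8,-0.2,1, 0,0,0.9,-0.8,-0.8,-0.2,1, 0,0,0.9,-0.8,-0.8,-0.2,1, 0,0,0.9,-0.8,-0.8,-0.2,1, 0,0,0.9,-0.8,-0.8,-0.2,1]' 120
python3 - <<'E'
from h import *
a=-1.7716+np.pi; L=np.deg2rad(35);T=tool(a,L);z=T.as_matrix()[:,2]
g=np.array([.565,.1144,.03])
to(g-.12*z,T); to([.52,0.0,.26],tool(a,0))
E
```

```text
t: 1.02
tool_pos: [0.3333, 0.3073, 0.2916]
tool_rot: [1.136, 2.928, 0.001]
contact_force: [-1.0, 0.8, 0.8]
opening: 0.085
grip_force: 0.0
turn [-0.599  1.06   1.907] shift [-1.103 -0.12   0.596] tcp [0.5534 0.0576 0.1127] | q [ 0.58 -0.4   1.91 -0.    1.63 -0.25]
turn [ 0.002 -0.     1.97 ] shift [-1.15  -0.337  0.169] tcp [0.52  0.    0.241] | q [ 0.58 -0.4   1.91 -0.    1.63 -0.25]
```

```bash
python3 -m pendant '[0,0,0.95,-1,-0.33,0.1,1, 0,0,0.95,-1,-0.33,0.1,1, 0,0,0.95,-1,-0.33,0.1,1, 0,0,0.95,-1,-0.33,0.1,1, 0,0,0.95,-1,-0.33,0.1,1, 0,0,0.95,-1,-0.33,0.1,1, 0,0,0.95,-1,-0.33,0.1,1]'
python3 - <<'E'
from h import *
a=-1.7716+np.pi; L=np.deg2rad(35);T=tool(a,L);z=T.as_matrix()[:,2]
g=np.array([.565,.1144,.03])
to(g-.13*z,T)
E
```

```text
t: 1.9
tool_pos: [0.4882, 0.0347, 0.2607]
tool_rot: [-1.816, -2.562, 0.0]
contact_force: [-0.9, 0.3, -0.3]
opening: 0.0855
grip_force: 0.0
turn [-0.316  1.136  0.995] shift [-0.017  0.221  0.466] tcp [0.5523 0.052  0.1209] | q [-0.08 -0.3   1.88  0.    1.56 -0.42]
```

```bash
python3 -m pendant '[-0.28,1,0.88,-0.01,0.2,0.3,1, -0.28,1,0.88,-0.01,0.2,0.3,1, -0.28,1,0.88,-0.01,0.2,0.3,1, -0.28,1,0.88,-0.01,0.2,0.3,1, -0.28,1,0.88,-0.01,0.2,0.3,1, -0.28,1,0.88,-0.01,0.2,0.3,1, -0.28,1,0.88,-0.01,0.2,0.3,1]'
python3 - <<'E'
from h import *
a=-1.7716+np.pi; L=np.deg2rad(35);T=tool(a,L);z=T.as_matrix()[:,2]
g=np.array([.565,.1144,.03])
to(g-.1*z,T)
d=grab('wrist');save(d,'w1.png')
E
```

```text
t: 2.78
tool_pos: [0.5462, 0.0521, 0.1723]
tool_rot: [-2.064, -1.809, -0.589]
contact_force: [-0.7, 0.1, 0.2]
opening: 0.0854
grip_force: 0.0
turn [-0.032  0.139  0.123] shift [-0.079  0.018  0.248] tcp [0.5557 0.0689 0.0964] | q [-0.31 -0.09  1.93  0.54  1.42 -0.29]
```

View pics/w1.png

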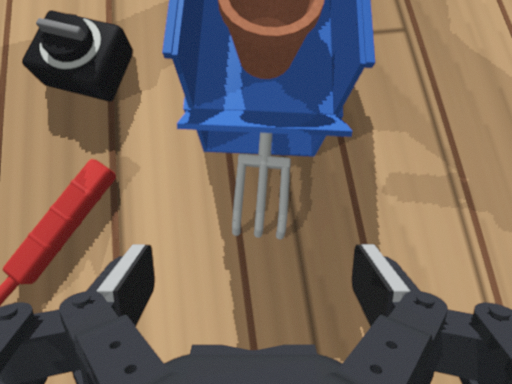

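The wrist view shows the three steel prongs (239,232), (260,233) and (281,235) with the cross bar at row 160, between the open fingers. The red look-alike lies to the left at (60,220). I refine the fit from this view and finish the approach.

Run:
```python
from h import *
d=load('wrist');P=cloud(d);hsv=cv2.cvtColor(d['image'],cv2.COLOR_RGB2HSV)
m=(hsv[...,1]<70)&(hsv[...,2]>60);m[:152]=0;m[240:]=0;m[:,:225]=0;m[:,300:]=0
print(m.sum())
out=lambda p:((p[:,:2]-C)@EX)<-.02
r=fitprongs([(d,m)],[.5816,.1957,-1.7716],.004,out);print(r.fun,r.x)
s=load('side');P=cloud(s);hs=cv2.cvtColor(s['image'],cv2.COLOR_RGB2HSV);X=(P[...,:2]-C)@EX;Y=(P[...,:2]-C)@EY
ms=(hs[...,1]<75)&(X<0.03)&(X>-.13)&(abs(Y)<.07)&(P[...,2]>-.01)&(P[...,2]<.045)
r=fitprongs([(d,m),(s,ms)],r.x,.004,out);print(r.fun,r.x)
x=r.x;dirn=np.array([np.cos(x[2]),np.sin(x[2])]);tip=x[:2]+.12*dirn
print('tip crate',(tip-C)@EX,(tip-C)@EY)
a=x[2]+np.pi;T=tool(a,np.deg2rad(35));z=T.as_matrix()[:,2]
g=np.array([*(x[:2]+.083*dirn),.03]);print(g)
to(g-.06*z,T);to(g,T)
# red
hsv=cv2.cvtColor(s['image'],cv2.COLOR_RGB2HSV);mr=((hsv[...,0]<5)|(hsv[...,0]>175))&(hsv[...,1]>170)
q=P[190:280,185:230][mr[190:280,185:230]];print('red',np.nanmin(q,0),np.nanmax(q,0))
print('tin',P[245,382],'pot',P[270,345])
```

```text
2769
2.9824066090491654 [ 0.58116815  0.19072759 -1.77079316]
4.67954556320541 [ 0.58072515  0.19087031 -1.76793962]
tip crate -0.09143292123300137 -0.00275042529792953
[0.56446804 0.10947801 0.03      ]
turn [-0.029  0.139  0.117] shift [-0.083  0.022  0.373] tcp [0.5599 0.0864 0.0636] | q [-0.31 -0.09  1.93  0.54  1.42 -0.29]
turn [-0.029  0.139  0.117] shift [-0.068  0.025  0.572] tcp [0.5666 0.1202 0.0144] | q [-0.31 -0.09  1.93  0.54  1.42 -0.29]
red [ 0.24319926 -0.02704146 -0.00639135] [0.42338109 0.17694957 0.02896204]
tin [ 0.59093609 -0.37567602  0.05891349] pot [ 0.45764754 -0.32403217  0.07717747]
```

```bash
python3 -m pendant '[-0.03,0.14,0.12,-0.083,0.022,0.2,1, -0.03,0.14,0.12,-0.083,0.022,0.3,1, -0.03,0.14,0.12,-0.083,0.022,0.37,1, -0.03,0.14,0.12,-0.08,0.022,0.43,1, -0.03,0.14,0.12,-0.075,0.025,0.49,1, -0.03,0.14,0.12,-0.07,0.025,0.54,1, -0.03,0.14,0.12,-0.068,0.025,0.58,1, -0.03,0.14,0.12,-0.068,0.025,0.583,1, -0.03,0.14,0.12,-0.068,0.025,0.583,1]'
python3 - <<'E'
from h import *
d=grab('wrist');save(d,'w2.png')
to([.5645,.1095,.03],tool(-1.768+np.pi,np.deg2rad(35)))
E
```

```text
t: 3.95
tool_pos: [0.5667, 0.1209, 0.0111]
tool_rot: [-2.075, -1.693, -0.654]
contact_force: [0.2, -0.4, -0.5]
opening: 0.0854
grip_force: 0.0
turn [ 0.003 -0.003 -0.008] shift [ 0.004 -0.001 -0.009] tcp [0.5666 0.1202 0.0144] | q [-0.21  0.18  1.98  0.7   1.1  -0.37]
```

View pics/w2.png

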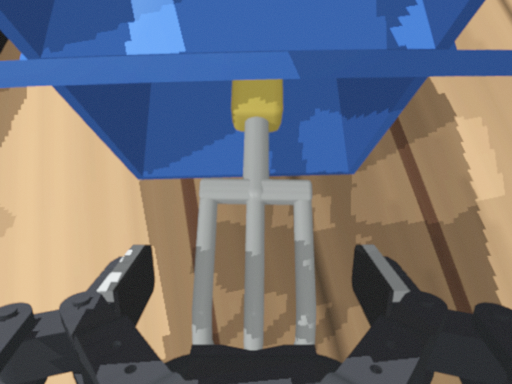

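The prongs (202–310, row 270) are centred between the pads and the yellow handle is visible inside at (257,105). Now I grip.

```bash
python3 -m pendant '[0,0,0,0,0,0,0.7, 0,0,0,0,0,0,0.5, 0,0,0,0,0,0,0, 0,0,0,0,0,0,0, 0,0,0,0,0,0,0, 0,0,0,0,0,0,0, 0,0,0,0,0,0,0, 0,0,0,0,0,0,0]' 100
python3 - <<'E'
from h import *
o=telemetry.get_obs();p=o['tool_pos'];R0=R.from_rotvec(o['tool_rot'])
e=np.array([*EX,0])
for s in(.1,.2,.28): print(s,(R0.inv().apply(-s*e)/.3).round(3))
print('up',R0.inv().apply([0,0,.01])/.3)
E
```

```text
t: 5.0
tool_pos: [0.5668, 0.1209, 0.0111]
tool_rot: [-2.075, -1.693, -0.655]
contact_force: [-0.2, -3.6, 2.4]
opening: 0.0471
grip_force: 101.7
0.1 [-0.273  0.009 -0.192]
0.2 [-0.545  0.017 -0.383]
0.28 [-0.763  0.024 -0.536]
up [ 1.91611323e-02 -4.58497692e-05 -2.72756305e-02]
```

```bash
python3 -m pendant '[0,0,0,-0.015,0.001,-0.012,0, 0,0,0,-0.04,0.001,-0.032,0, 0,0,0,-0.07,0.002,-0.053,0, 0,0,0,-0.1,0.003,-0.074,0, 0,0,0,-0.13,0.004,-0.095,0, 0,0,0,-0.16,0.005,-0.116,0, 0,0,0,-0.19,0.006,-0.137,0, 0,0,0,-0.22,0.007,-0.158,0, 0,0,0,-0.25,0.008,-0.179,0, 0,0,0,-0.27,0.009,-0.193,0, 0,0,0,-0.27,0.009,-0.193,0]'
python3 - <<'E'
from h import *
print(telemetry.get_obs()['q'].round(2))
d=grab('wrist');save(d,'w3.png')
E
```

```text
t: 6.38
tool_pos: [0.5492, 0.0221, 0.0116]
tool_rot: [-2.076, -1.692, -0.654]
contact_force: [0.4, -0.5, -1.2]
opening: 0.0467
grip_force: 102.4
[-0.39  0.18  1.98  0.65  1.2  -0.5 ]
```

View pics/w3.png

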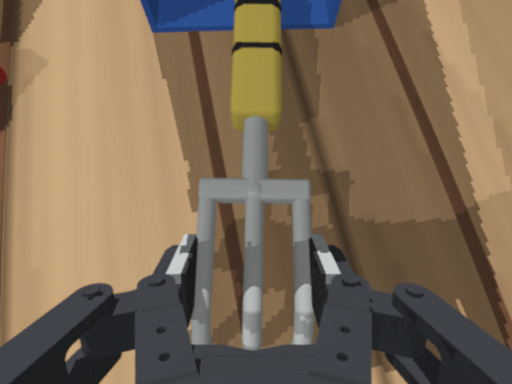

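The tool followed without slipping: prongs between the pads at (255,270), handle emerging at (257,60). I pull further.

```bash
python3 -m pendant '[0,0,0,-0.02,0.001,-0.014,0, 0,0,0,-0.05,0.002,-0.035,0, 0,0,0,-0.09,0.003,-0.063,0, 0,0,0,-0.13,0.004,-0.092,0, 0,0,0,-0.17,0.005,-0.12,0, 0,0,0,-0.21,0.006,-0.148,0, 0,0,0,-0.25,0.008,-0.176,0, 0,0,0,-0.29,0.009,-0.204,0, 0,0,0,-0.33,0.01,-0.233,0, 0,0,0,-0.35,0.011,-0.247,0, 0,0,0,-0.35,0.011,-0.247,0]'
python3 - <<'E'
from h import *
o=telemetry.get_obs();p=o['tool_pos'];R0=R.from_rotvec(o['tool_rot']);print(o['q'].round(2))
z=R0.as_matrix()[:,2];g=p-.019*z
for a in(-.4,-.8):
  Rt=R.from_euler('z',a)*R0
  for dz in(0.002,-.003): to(g+[0,-.03*a/-.8,dz],Rt)
E
```

```text
t: 7.8
tool_pos: [0.5267, -0.1042, 0.012]
tool_rot: [-2.076, -1.692, -0.654]
contact_force: [0.4, 0.7, -3.2]
opening: 0.0467
grip_force: 103.1
[-0.62  0.23  1.92  0.57  1.32 -0.66]
turn [-0.439  0.002  0.625] shift [-0.039  0.024 -0.035] tcp [ 0.5307 -0.1209  0.014 ] | q [-0.62  0.23  1.92  0.57  1.32 -0.66]
turn [-0.439  0.002  0.625] shift [-0.048  0.024 -0.022] tcp [ 0.5307 -0.1209  0.009 ] | q [-0.62  0.23  1.92  0.57  1.32 -0.66]
turn [-0.878  0.003  1.25 ] shift [-0.085  0.046 -0.068] tcp [ 0.5338 -0.139   0.014 ] | q [-0.62  0.23  1.92  0.57  1.32 -0.66]
turn [-0.878  0.003  1.25 ] shift [-0.095  0.046 -0.055] tcp [ 0.5338 -0.139   0.009 ] | q [-0.62  0.23  1.92  0.57  1.32 -0.66]
```

```bash
python3 -m pendant '[-0.06,0,0.09,-0.005,0.003,-0.01,0, -0.13,0,0.18,-0.012,0.006,-0.02,0, -0.19,0,0.27,-0.018,0.01,-0.024,0, -0.25,0,0.36,-0.022,0.014,-0.028,0, -0.32,0,0.45,-0.028,0.017,-0.03,0, -0.38,0,0.54,-0.034,0.02,-0.032,0, -0.44,0,0.625,-0.039,0.024,-0.035,0, -0.44,0,0.625,-0.039,0.024,-0.035,0]'; python3 -m pendant '[-0.06,0,0.09,-0.005,0.003,-0.003,0, -0.13,0,0.18,-0.012,0.006,-0.008,0, -0.19,0,0.27,-0.018,0.01,-0.012,0, -0.25,0,0.36,-0.024,0.014,-0.016,0, -0.32,0,0.45,-0.03,0.017,-0.021,0, -0.38,0,0.54,-0.037,0.02,-0.025,0, -0.44,0,0.625,-0.043,0.024,-0.028,0, -0.44,0,0.625,-0.043,0.024,-0.028,0]';  python3 - <<'E'
from h import *
o=telemetry.get_obs();print(o['q'].round(2))
for n in['scene','side','wrist']: d=grab(n)
a=np.hstack([load('wrist')['image'],load('side')['image']])
cv2.imwrite('pics/b.png',cv2.resize(a[...,::-1],(800,300)))
R0=R.from_rotvec(o['tool_rot']);print('up 10mm',R0.inv().apply([0,0,.01])/.3, R0.as_matrix().round(2))
for n in['scene','side']:
    d=load(n);P=cloud(d);hsv=cv2.cvtColor(d['image'],cv2.COLOR_RGB2HSV)
    m=(abs(hsv[...,0].astype(int)-25)<5)&(hsv[...,1]>180)&(hsv[...,2]>120)&(np.hypot(P[...,0]-.6,P[...,1]+.05)<.15)&(P[...,2]>.008)
    q=P[m];print(n,len(q),q.mean(0),np.percentile(q[:,2],[5,50,95]),cv2.minAreaRect(q[:,:2].astype(np.float32)))
E
```

```text
t: 8.8
tool_pos: [0.5302, -0.1202, 0.0137]
tool_rot: [-2.437, -1.281, -0.768]
contact_force: [-0.6, 0.2, -3.4]
opening: 0.0466
grip_force: 103.0
t: 9.8
tool_pos: [0.5272, -0.1367, 0.013]
tool_rot: [-2.73, -0.797, -0.861]
contact_force: [-0.1, 0.3, -1.2]
opening: 0.0467
grip_force: 103.0
[-0.68 -0.01  2.18  0.76  0.92 -0.14]
up 10mm [ 1.91272745e-02 -4.61525102e-05 -2.72993837e-02] [[ 0.69  0.54  0.48]
 [ 0.44 -0.84  0.31]
 [ 0.57 -0.   -0.82]]<stdin>:10: RuntimeWarning: Mean of empty slice.
  ret = um.true_divide(
Traceback (most recent call last):
IndexError: index -1 is out of bounds for axis 0 with size 0
```

View pics/b.png

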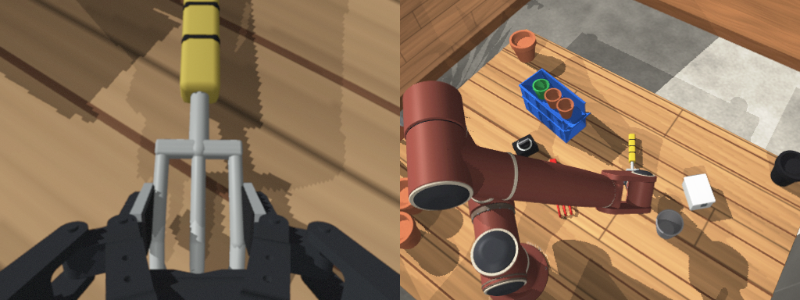

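The tool is clear of the crate (side 632,150), turned so the handle points away from the robot. I lower it about 5 mm and release.

```bash
python3 -m pendant '[0,0,0,-0.003,0,0.004,0, 0,0,0,-0.006,0,0.008,0, 0,0,0,-0.009,0,0.013,0, 0,0,0,-0.01,0,0.015,0, 0,0,0,-0.01,0,0.015,0]'; python3 -m pendant '[0,0,0,0,0,0,0.6, 0,0,0,0,0,0,0.7, 0,0,0,0,0,0,0.9, 0,0,0,0,0,0,0.9, 0,0,0,0,0,0,0.9, 0,0,0,0,0,0,0.9]'
```

```text
t: 10.58
tool_pos: [0.5281, -0.1371, 0.0081]
tool_rot: [-2.73, -0.798, -0.861]
contact_force: [-1.1, 0.7, -1.1]
opening: 0.0468
grip_force: 103.0
t: 11.32
tool_pos: [0.5279, -0.1371, 0.0078]
tool_rot: [-2.73, -0.798, -0.861]
contact_force: [-0.6, 0.6, 0.2]
opening: 0.0768
grip_force: 0.0
```

```bash
python3 -m pendant '[0,0,0,0.02,0,-0.05,0.9, 0,0,0,0.05,0,-0.12,0.9, 0,0,0,0.12,0,-0.25,0.9, 0,0,0,0.25,0,-0.42,1, 0,0,0,0.35,0,-0.5,1, 0,0,0,0.35,0,-0.5,1, 0,0,0,0.35,0,-0.5,1]'
python3 - <<'E'
from h import *
o=telemetry.get_obs();print(o['q'].round(2))
for n in['scene','side','wrist']: d=grab(n)
a=np.hstack([load('wrist')['image'],load('side')['image']])
cv2.imwrite('pics/c.png',cv2.resize(a[...,::-1],(800,300)))
for n in['scene','side','wrist']:
    d=load(n);P=cloud(d);hsv=cv2.cvtColor(d['image'],cv2.COLOR_RGB2HSV)
    k=(np.hypot(P[...,0]-.6,P[...,1]+.05)<.17)&(P[...,2]>.01)&(P[...,2]<.04)
    m=k&(abs(hsv[...,0].astype(int)-25)<6)&(hsv[...,1]>150)
    m=k&(hsv[...,1]>170)&(hsv[...,2]>100)&(hsv[...,0]>18)&(hsv[...,0]<35)
    q=P[m];print(n,len(q))
    if len(q)>30: print(np.percentile(q[:,2],[5,50,95]).round(3),[np.round(v,3) for v in cv2.minAreaRect(q[:,:2].astype(np.float32))])
E
```

```text
t: 12.2
tool_pos: [0.5273, -0.1369, 0.1899]
tool_rot: [-2.73, -0.798, -0.859]
contact_force: [-0.9, 0.6, -0.1]
opening: 0.0857
grip_force: 0.0
[-0.68 -0.31  2.1   0.62  1.21  0.14]
scene 0
side 85
[0.018 0.022 0.026] [array([ 0.669, -0.048]), array([0.049, 0.023]), np.float64(31.43)]
wrist 0
```

View pics/c.png

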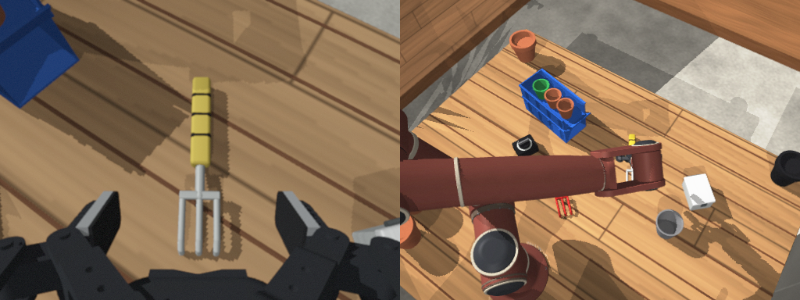

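The wrist view shows the whole cultivator lying free on the boards: butt (200,80), handle's front end (202,163), tips (180–222, 252), all in half-scale pixels. I fit its pose from this view.

```bash
cat >> h.py <<'E'
def plane(d,uv,z):
    K=np.array([[d['fx'],0,d['cx']],[0,d['fy'],d['cy']],[0,0,1]],float)
    n=cv2.undistortPoints(np.array(uv,float).reshape(-1,1,2),K,np.array(d['dist_coeffs'],float)).reshape(-1,2)
    Rm=cv2.Rodrigues(np.array(d['rvec'],float))[0];c=-Rm.T@np.array(d['tvec']).ravel()
    r=np.c_[n,np.ones(len(n))]@Rm;return c+r*((z-c[2])/r[:,2])[:,None]
def yellow(d):
    h=cv2.cvtColor(np.array(d['image']),cv2.COLOR_RGB2HSV).astype(int)
    m=((h[...,0]>22)&(h[...,0]<36)&(h[...,1]>130)&(h[...,2]>70)).astype(np.uint8)
    n,l,s,c=cv2.connectedComponentsWithStats(cv2.morphologyEx(m,cv2.MORPH_CLOSE,np.ones((7,7),np.uint8)))
    i=1+np.argmax(s[1:,4]);return l==i,s[i]
E
python3 - <<'E'
from h import *
d=load('wrist');print(cv2.cvtColor(d['image'],cv2.COLOR_RGB2HSV)[[110,180,240],[258,258,258]])
m,s=yellow(d);print(s)
q=plane(d,np.argwhere(m)[:,::-1],.024);rc=cv2.minAreaRect((q[:,:2]*1000).astype(np.float32));print(rc)
hsv=cv2.cvtColor(d['image'],cv2.COLOR_RGB2HSV)
g=(hsv[...,1]<75)&(hsv[...,2]>60);g[:212]=0;g[328:]=0;g[:,:222]=0;g[:,288:]=0
r=fitprongs([(d,g)],[.6,-.09,-2.57],0,lambda p:np.ones(len(p),bool));x=r.x;dr=np.array([np.cos(x[2]),np.sin(x[2])])
print(g.sum(),r.fun,x,'butt',x[:2]-.12*dr,'handle',x[:2]-.055*dr)
E
```

```text
[[ 25 148 176]
 [ 25 143 196]
 [ 80   6 136]]
[ 244   99   26  116 2744]
((634.0623168945312, -71.76832580566406), (131.26980590820312, 25.67055892944336), 31.713951110839844)
3151 2.8457445620170496 [ 0.59140349 -0.09790109 -2.5912694 ] butt [ 0.69368616 -0.03514555] handle [ 0.63828305 -0.06913813]
```

Run:
```python
from h import *
ps=-2.589;G=np.array([.6606,-.0558,.022])
T=tool(ps,np.deg2rad(30),True);z=T.as_matrix()[:,2];print(T.as_matrix().round(2))
to(G-.1*z,T); to([.62,-.09,.16],tool(ps,0,True))
```

```text
[[ 0.74  0.52 -0.43]
 [ 0.45 -0.85 -0.26]
 [-0.5  -0.   -0.87]]
turn [-0.01  -2.164  0.032] shift [0.353 0.016 0.639] tcp [ 0.6951 -0.0345  0.0921] | q [-0.68 -0.31  2.1   0.62  1.21  0.14]
turn [-0.017 -1.164  0.027] shift [0.192 0.037 0.328] tcp [ 0.62  -0.09   0.141] | q [-0.68 -0.31  2.1   0.62  1.21  0.14]
```

```bash
python3 -m pendant '[-0.01,-1,0.02,0.25,0.03,0.15,1, -0.01,-1,0.02,0.25,0.03,0.15,1, -0.01,-1,0.02,0.25,0.03,0.15,1, -0.01,-1,0.02,0.25,0.03,0.15,1, -0.01,-1,0.02,0.25,0.03,0.15,1]';python3 - <<'E'
from h import *
ps=-2.589;G=np.array([.6606,-.0558,.022])
T=tool(ps,np.deg2rad(30),True);z=T.as_matrix()[:,2]
to(G-.1*z,T)
E
```

```text
t: 12.98
tool_pos: [0.6052, -0.0979, 0.1953]
tool_rot: [-2.993, -0.856, -0.13]
contact_force: [0.0, 0.5, -0.9]
opening: 0.0851
grip_force: 0.0
turn [-0.002 -1.167  0.009] shift [ 0.335 -0.02   0.375] tcp [ 0.6951 -0.0345  0.0921] | q [-0.31  0.01  1.72  0.07  1.36  0.69]
```

```bash
python3 -m pendant '[0,-1,0.01,0.33,-0.02,0.2,1, 0,-1,0.01,0.33,-0.02,0.25,1, 0,-1,0.01,0.33,-0.02,0.25,1, 0,-1,0.01,0.33,-0.02,0.25,1, 0,-1,0.01,0.33,-0.02,0.25,1]';python3 - <<'E'
from h import *
ps=-2.589;G=np.array([.6606,-.0558,.022])
T=tool(ps,np.deg2rad(30),True);z=T.as_matrix()[:,2]
to(G-.05*z,T);to(G,T)
d=grab('wrist');m,s=yellow(d);print(s)
q=plane(d,np.argwhere(m)[:,::-1],.024);print(cv2.minAreaRect((q[:,:2]*1000).astype(np.float32)))
E
```

```text
t: 13.6
tool_pos: [0.692, -0.0386, 0.1323]
tool_rot: [2.846, 0.803, -0.625]
contact_force: [-0.3, -1.0, 0.2]
opening: 0.0851
grip_force: 0.0
turn [ 0.002 -0.173 -0.005] shift [ 0.056 -0.007  0.281] tcp [ 0.6738 -0.0477  0.0488] | q [-0.06  0.52  1.26 -0.25  1.71  0.96]
turn [ 0.002 -0.173 -0.005] shift [ 0.04  -0.007  0.447] tcp [ 0.6525 -0.0608  0.0055] | q [-0.06  0.52  1.26 -0.25  1.71  0.96]
[ 233  113   36  130 4054]
((643.9032592773438, -66.1885757446289), (135.57423400878906, 25.74226188659668), 31.662580490112305)
```

```bash
python3 -m pendant '[0,-0.17,-0.005,0.056,-0.007,0.15,1, 0,-0.17,-0.005,0.056,-0.007,0.26,1, 0,-0.17,-0.005,0.05,-0.007,0.32,1, 0,-0.17,-0.005,0.04,-0.007,0.37,1, 0,-0.17,-0.005,0.036,-0.007,0.41,1, 0,-0.17,-0.005,0.035,-0.007,0.435,1, 0,-0.17,-0.005,0.035,-0.007,0.435,1]';python3 -m pendant '[0,0,0,0,0,0,0.6, 0,0,0,0,0,0,0.4, 0,0,0,0,0,0,0.2, 0,0,0,0,0,0,0, 0,0,0,0,0,0,0, 0,0,0,0,0,0,0, 0,0,0,0,0,0,0, 0,0,0,0,0,0,0, 0,0,0,0,0,0,0]' 110;python3 - <<'E'
from h import *
o=telemetry.get_obs();R0=R.from_rotvec(o['tool_rot']);print(o['q'].round(2),'up 10mm',R0.inv().apply([0,0,.01])/.3)
d=grab('wrist');save(d,'w5.png')
E
```

```text
t: 14.52
tool_pos: [0.6524, -0.0594, 0.0082]
tool_rot: [2.793, 0.795, -0.751]
contact_force: [-0.5, -0.4, -0.4]
opening: 0.0854
grip_force: 0.0
t: 15.65
tool_pos: [0.6532, -0.0593, 0.009]
tool_rot: [2.793, 0.795, -0.748]
contact_force: [4.2, 2.0, 5.0]
opening: 0.0234
grip_force: 109.1
[-0.08  0.62  1.36 -0.3   1.59  1.  ] up 10mm [-1.66746372e-02  3.46058817e-05 -2.88628895e-02]
```

View pics/w5.png

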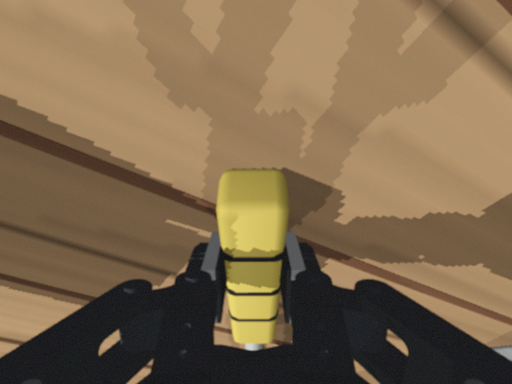

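The handle is gripped squarely near the butt (252,190; pads at 220 and 290, row 260). I lift 60 mm, then turn round.

```bash
python3 -m pendant '[0,0,0,-0.01,0,-0.02,0, 0,0,0,-0.03,0,-0.05,0, 0,0,0,-0.06,0,-0.1,0, 0,0,0,-0.09,0,-0.15,0, 0,0,0,-0.1,0,-0.175,0, 0,0,0,-0.1,0,-0.175,0]';python3 - <<'E'
from h import *
o=telemetry.get_obs();R0=R.from_rotvec(o['tool_rot']);z=R0.as_matrix()[:,2];g=o['tool_pos']-.019*z
hd=np.arctan2(z[1],z[0]);print(hd,g,'lean',np.rad2deg(np.arccos(-z[2])))
y=R0.as_matrix()[:,1];print(y)
st=None;gf=W(-.29,0,.075)
for k in range(1,6):
    T=tool(hd+(YAW-2*np.pi-hd)*k/5,np.arccos(-z[2]),True)
    st=to(g+(gf-g)*min(1,k/3),T,start=st)
E
```

```text
t: 16.45
tool_pos: [0.6537, -0.0592, 0.0702]
tool_rot: [2.793, 0.794, -0.747]
contact_force: [-1.1, 1.5, -2.6]
opening: 0.0234
grip_force: 108.3
-2.5838433886643584 [ 0.66172511 -0.05419896  0.08668926] lean 29.965815764264807
[ 0.52669825 -0.85005052  0.00175077]
turn [ 0.44  -0.001  0.756] shift [-0.141 -0.033  0.096] tcp [ 0.605  -0.0777  0.0663] | q [-0.08  0.55  1.35 -0.3   1.67  0.98]
turn [0.44  0.    0.763] shift [-0.133  0.045  0.092] tcp [ 0.5582 -0.0959  0.0624] | q [-0.08  0.55  1.35 -0.3   1.67  0.98]
turn [0.44  0.    0.763] shift [-0.095  0.112  0.07 ] tcp [ 0.5134 -0.1149  0.0585] | q [-0.08  0.55  1.35 -0.3   1.67  0.98]
turn [ 0.44  -0.     0.763] shift [ 0.003 -0.014 -0.002] tcp [ 0.5171 -0.1127  0.0585] | q [-0.08  0.55  1.35 -0.3   1.67  0.98]
turn [0.44  0.    0.763] shift [ 0.003 -0.014 -0.002] tcp [ 0.5215 -0.1125  0.0585] | q [-0.08  0.55  1.35 -0.3   1.67  0.98]
```

```bash
python3 -m pendant '[0.09,0,0.15,-0.028,-0.007,0.02,0, 0.2,0,0.34,-0.06,-0.015,0.043,0, 0.32,0,0.55,-0.1,-0.024,0.07,0, 0.44,0,0.76,-0.141,-0.033,0.096,0, 0.44,0,0.76,-0.141,-0.033,0.096,0]';python3 -m pendant '[0.09,0,0.15,-0.028,0.009,0.02,0, 0.2,0,0.34,-0.06,0.02,0.043,0, 0.32,0,0.55,-0.1,0.033,0.07,0, 0.44,0,0.76,-0.133,0.045,0.092,0, 0.44,0,0.76,-0.133,0.045,0.092,0]'
python3 - <<'E'
from h import *
o=telemetry.get_obs();R0=R.from_rotvec(o['tool_rot']);z=R0.as_matrix()[:,2];g=o['tool_pos']-.019*z
hd=np.arctan2(z[1],z[0]);print(hd,g,'lean',np.rad2deg(np.arccos(-z[2])))
st=None;gf=W(-.29,0,.075)
for k in range(1,4):
    T=tool(hd+(np.mod(YAW-hd,-2*np.pi))*k/3,np.deg2rad(30),True)
    st=to(g+(gf-g)*min(1,k/1),T,start=st)
E
```

```text
t: 17.08
tool_pos: [0.6033, -0.0788, 0.0642]
tool_rot: [3.007, 0.142, -0.81]
contact_force: [-0.3, -0.5, -2.7]
opening: 0.0234
grip_force: 108.4
t: 17.7
tool_pos: [0.557, -0.0962, 0.0608]
tool_rot: [-2.899, 0.532, 0.779]
contact_force: [0.5, -0.6, -1.9]
opening: 0.0237
grip_force: 108.4
2.7794125400228435 [ 0.56585597 -0.09957051  0.07728669] lean 30.07776971737078
turn [0.441 0.002 0.761] shift [-0.095  0.11   0.064] tcp [ 0.5133 -0.1149  0.0585] | q [-0.31  0.42  1.55  0.02  1.7   1.62]
turn [0.441 0.    0.763] shift [ 0.003 -0.014 -0.002] tcp [ 0.5171 -0.1127  0.0585] | q [-0.31  0.42  1.55  0.02  1.7   1.62]
turn [ 0.441 -0.     0.763] shift [ 0.003 -0.014 -0.002] tcp [ 0.5215 -0.1125  0.0585] | q [-0.31  0.42  1.55  0.02  1.7   1.62]
```

```bash
python3 -m pendant '[0.09,0,0.15,-0.02,0.022,0.013,0, 0.2,0,0.34,-0.043,0.05,0.03,0, 0.32,0,0.55,-0.07,0.08,0.047,0, 0.44,0,0.76,-0.095,0.11,0.064,0, 0.44,0,0.76,-0.095,0.11,0.064,0]';python3 -m pendant '[0.09,0,0.15,0.001,-0.003,0,0, 0.2,0,0.34,0.001,-0.006,0,0, 0.32,0,0.55,0.002,-0.01,-0.001,0, 0.44,0,0.76,0.003,-0.014,-0.002,0, 0.44,0,0.76,0.003,-0.014,-0.002,0]'
python3 - <<'E'
from h import *
o=telemetry.get_obs();R0=R.from_rotvec(o['tool_rot']);z=R0.as_matrix()[:,2];g=o['tool_pos']-.019*z
hd=np.arctan2(z[1],z[0]);print(hd,g,'lean',np.rad2deg(np.arccos(-z[2])))
to(W(-.29,0,.075),tool(YAW,np.deg2rad(30),True))
E
```

```text
t: 18.32
tool_pos: [0.5133, -0.1144, 0.0588]
tool_rot: [-2.612, 1.138, 0.701]
contact_force: [0.6, 0.5, -1.8]
opening: 0.0234
grip_force: 108.5
t: 18.95
tool_pos: [0.5177, -0.1119, 0.059]
tool_rot: [-2.221, 1.652, 0.595]
contact_force: [-1.0, 0.4, -2.6]
opening: 0.0235
grip_force: 108.5
1.861396336436254 [ 0.52037572 -0.12095487  0.07548195] lean 29.99651477018515
turn [0.445 0.    0.773] shift [ 0.006 -0.012 -0.001] tcp [ 0.5215 -0.1125  0.0585] | q [-0.54  0.23  1.79  0.35  1.52  2.23]
```

```bash
python3 -m pendant '[0.09,0,0.15,0.001,-0.003,0,0, 0.2,0,0.34,0.001,-0.006,0,0, 0.32,0,0.55,0.003,-0.009,-0.001,0, 0.445,0,0.77,0.006,-0.012,-0.001,0, 0.445,0,0.77,0.006,-0.012,-0.001,0, 0.445,0,0.77,0.006,-0.012,-0.001,0]'
python3 - <<'E'
from h import *
o=telemetry.get_obs();R0=R.from_rotvec(o['tool_rot']);z=R0.as_matrix()[:,2];g=o['tool_pos']-.019*z
print(np.arctan2(z[1],z[0])-YAW,(g[:2]-C)@EX,(g[:2]-C)@EY,g[2],o['q'].round(2))
for n in['scene','side','wrist']: d=grab(n)
a=np.hstack([load('scene')['image'],load('side')['image']])
cv2.imwrite('pics/e.png',cv2.resize(a[...,::-1],(800,300)))
for n in['scene','side']:
    d=load(n);P=cloud(d);h=cv2.cvtColor(d['image'],cv2.COLOR_RGB2HSV)
    X=(P[...,:2]-C)@EX;Y=(P[...,:2]-C)@EY
    m=(h[...,1]<70)&(h[...,2]>70)&(X>-.16)&(X<0)&(abs(Y)<.06)&(P[...,2]>.03)&(P[...,2]<.1)
    if m.sum()>10:
      for lo in(-.16,-.14,-.12,-.1,-.08,-.06):
        k=m&(X>lo)&(X<lo+.02)
        if k.sum()>3: print(n,lo,k.sum(),'y',Y[k].min().round(3),np.median(Y[k]).round(3),Y[k].max().round(3),'z',np.median(P[...,2][k]).round(3))
      print('maxX',np.percentile(X[m],[95,99]))
E
```

```text
t: 19.7
tool_pos: [0.5218, -0.1127, 0.0585]
tool_rot: [-1.737, 2.07, 0.465]
contact_force: [0.0, -0.0, -2.3]
opening: 0.0236
grip_force: 108.5
0.000103902831509739 -0.2901128410679458 -0.0003776082313916185 0.07496810576051324 [-0.6   0.12  1.92  0.48  1.36  2.55]
scene -0.16 127 y -0.026 -0.001 0.025 z 0.073
scene -0.14 78 y -0.026 -0.001 0.026 z 0.073
scene -0.12 82 y -0.024 -0.0 0.025 z 0.073
scene -0.1 90 y -0.025 -0.001 0.027 z 0.065
maxX [-0.08765732 -0.00538488]
side -0.16 15 y -0.024 -0.02 -0.016 z 0.071
side -0.14 26 y -0.023 -0.017 0.004 z 0.071
side -0.12 33 y -0.026 -0.006 0.021 z 0.07
side -0.1 22 y -0.022 -0.0 0.024 z 0.065
maxX [-0.09197421 -0.08941958]
```

View pics/e.png

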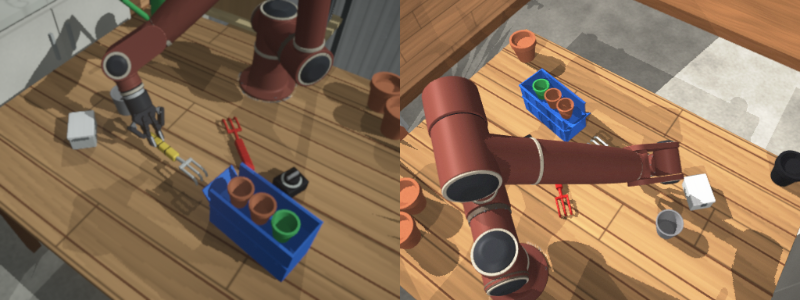

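The picture shows the tool held level, prongs toward the crate mouth (scene 195,170). By depth it is centred with the tips at crate x = −0.088. Next I lower and insert.

Run:
```python
from h import *
T=tool(YAW,np.deg2rad(30),True)
st=to(W(-.27,0,.037),T)
st=to(W(-.15,0,.037),T,start=st)
st=to(W(-.045,0,.037),T,start=st)
st=to(W(-.045,0,.031),T,start=st)
```

```text
turn [-0.001  0.001 -0.002] shift [0.005 0.001 0.143] tcp [ 0.525  -0.0928  0.0205] | q [-0.6   0.12  1.92  0.49  1.36  2.55]
turn [0. 0. 0.] shift [-0.346 -0.     0.2  ] tcp [0.5459 0.0254 0.0205] | q [-0.6   0.12  1.92  0.49  1.36  2.55]
turn [0. 0. 0.] shift [-0.303 -0.     0.175] tcp [0.5643 0.1287 0.0205] | q [-0.6   0.12  1.92  0.49  1.36  2.55]
turn [0. 0. 0.] shift [0.01  0.    0.017] tcp [0.5643 0.1287 0.0145] | q [-0.6   0.12  1.92  0.49  1.36  2.55]
```

```bash
python3 -m pendant '[0,0,0,0,0,0.03,0, 0,0,0,0.002,0,0.07,0, 0,0,0,0.004,0,0.11,0, 0,0,0,0.005,0,0.143,0, 0,0,0,0.005,0,0.143,0]'; python3 -m pendant '[0,0,0,-0.03,0,0.017,0, 0,0,0,-0.08,0,0.046,0, 0,0,0,-0.13,0,0.075,0, 0,0,0,-0.18,0,0.104,0, 0,0,0,-0.23,0,0.133,0, 0,0,0,-0.28,0,0.162,0, 0,0,0,-0.33,0,0.191,0, 0,0,0,-0.346,0,0.2,0, 0,0,0,-0.346,0,0.2,0, 0,0,0,-0.346,0,0.2,0]'; python3 -m pendant '[0,0,0,-0.03,0,0.017,0, 0,0,0,-0.08,0,0.046,0, 0,0,0,-0.13,0,0.075,0, 0,0,0,-0.17,0,0.098,0, 0,0,0,-0.21,0,0.121,0, 0,0,0,-0.24,0,0.139,0, 0,0,0,-0.27,0,0.156,0, 0,0,0,-0.295,0,0.17,0, 0,0,0,-0.303,0,0.175,0, 0,0,0,-0.303,0,0.175,0]'
python3 - <<'E'
from h import *
to(W(-.045,0,.031),tool(YAW,np.deg2rad(30),True))
E
```

```text
t: 20.48
tool_pos: [0.5241, -0.0921, 0.0192]
tool_rot: [-1.732, 2.074, 0.468]
contact_force: [-0.0, 0.1, -2.0]
opening: 0.0238
grip_force: 108.5
t: 21.72
tool_pos: [0.5464, 0.0246, 0.0205]
tool_rot: [-1.731, 2.074, 0.464]
contact_force: [0.3, 0.2, -2.2]
opening: 0.0234
grip_force: 108.6
t: 22.98
tool_pos: [0.565, 0.1283, 0.0205]
tool_rot: [-1.732, 2.074, 0.465]
contact_force: [1.5, -0.0, -2.8]
opening: 0.0235
grip_force: 108.6
turn [-0.003  0.001 -0.006] shift [0.009 0.003 0.018] tcp [0.5643 0.1287 0.0145] | q [-0.16  0.15  1.97  0.6   1.1   2.87]
```

```bash
python3 -m pendant '[0,0,0,0.003,0,0.006,0, 0,0,0,0.006,0,0.012,0, 0,0,0,0.009,0,0.018,0, 0,0,0,0.011,0,0.021,0, 0,0,0,0.011,0,0.021,0]' 40; python3 -m pendant '[0,0,0,0,0,0,0.35, 0,0,0,0,0,0,0.45, 0,0,0,0,0,0,0.6, 0,0,0,0,0,0,0.6, 0,0,0,0,0,0,0.6]'
python3 - <<'E'
from h import *
d=grab('wrist');save(d,'w6.png');T=tool(YAW,np.deg2rad(30),True)
st=to(W(-.10,0,.13),T);st=to(W(-.16,0,.09),T,start=st)
E
```

```text
t: 23.6
tool_pos: [0.5651, 0.1285, 0.0134]
tool_rot: [-1.731, 2.074, 0.465]
contact_force: [-0.5, -0.8, -2.1]
opening: 0.0232
grip_force: 108.6
t: 24.22
tool_pos: [0.5651, 0.1286, 0.0135]
tool_rot: [-1.731, 2.074, 0.465]
contact_force: [0.4, -0.2, 0.2]
opening: 0.0512
grip_force: 0.0
turn [-0.003  0.001 -0.006] shift [-0.008  0.002 -0.381] tcp [0.5547 0.0746 0.1135] | q [-0.15  0.16  1.97  0.6   1.08  2.86]
turn [0. 0. 0.] shift [ 0.24  -0.     0.015] tcp [0.5442 0.0155 0.0735] | q [-0.15  0.16  1.97  0.6   1.08  2.86]
```

View pics/w6.png

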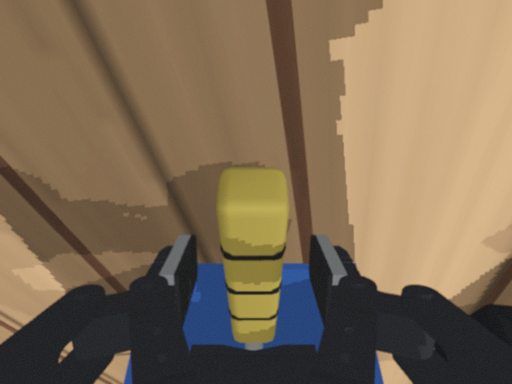

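The handle is released and lies free between the open fingers (butt at 252,190). I retreat, shut the fingers and set up behind the butt with more lean.

```bash
python3 -m pendant '[0,0,0,0,0,-0.06,0.6, 0,0,0,0,0,-0.15,0.6, 0,0,0,0,0,-0.28,0.6, 0,0,0,0,0,-0.38,0.4, 0,0,0,0.05,0,-0.38,0, 0,0,0,0.15,0,-0.38,0, 0,0,0,0.25,0,-0.37,0, 0,0,0,0.25,0,-0.37,0, 0,0,0,0.25,0,-0.37,0]'
python3 - <<'E'
from h import *
d=grab('wrist');m,s=yellow(d)
q=plane(d,np.argwhere(m)[:,::-1],.028);rc=cv2.minAreaRect((q[:,:2]*1000).astype(np.float32));print(s,rc,[((np.array(b)/1000-C)@EX,(np.array(b)/1000-C)@EY) for b in cv2.boxPoints(rc)])
T=tool(YAW,np.deg2rad(45),True)
st=to(W(-.14,0,.09),T,gp=False);st=to(W(-.14,0,.013),T,False,st);st=to(W(-.095,0,.013),T,False,st);st=to(W(-.01,0,.013),T,False,st)
E
```

```text
t: 25.4
tool_pos: [0.5434, 0.0102, 0.0718]
tool_rot: [-1.731, 2.074, 0.466]
contact_force: [0.6, 0.2, 0.7]
opening: 0.0001
grip_force: 0.0
[250 323   7   1   7] ((577.9034423828125, 201.29212951660156), (0.0009844303131103516, 5.849231243133545), 79.47359466552734) [(np.float64(0.03833032332130812), np.float64(0.0022081177831309432)), (np.float64(0.038283727371419066), np.float64(-0.003640849426844988)), (np.float64(0.038284726963303366), np.float64(-0.0036408535240392463)), (np.float64(0.0383312978196409), np.float64(0.002208169766877793))]
turn [-0.004 -0.498 -0.005] shift [-0.075  0.002 -0.025] tcp [0.546  0.0259 0.09  ] | q [-0.38  0.05  1.97  0.54  1.28  2.74]
turn [0. 0. 0.] shift [ 0.181 -0.     0.181] tcp [0.546  0.0259 0.013 ] | q [-0.38  0.05  1.97  0.54  1.28  2.74]
turn [0. 0. 0.] shift [-0.106 -0.     0.106] tcp [0.5539 0.0702 0.013 ] | q [-0.38  0.05  1.97  0.54  1.28  2.74]
turn [0. 0. 0.] shift [-0.2 -0.   0.2] tcp [0.5688 0.1539 0.013 ] | q [-0.38  0.05  1.97  0.54  1.28  2.74]
```

```bash
python3 -m pendant '[0,-0.25,0,-0.04,0,-0.02,0, 0,-0.5,0,-0.075,0,-0.025,0, 0,-0.5,0,-0.075,0,-0.025,0, 0,-0.5,0,-0.075,0,-0.025,0]'; python3 -m pendant '[0,0,0,0.05,0,0.05,0, 0,0,0,0.1,0,0.1,0, 0,0,0,0.15,0,0.15,0, 0,0,0,0.178,0,0.178,0, 0,0,0,0.178,0,0.178,0]'
python3 - <<'E'
from h import *
T=tool(YAW,np.deg2rad(45),True);d=grab('wrist');save(d,'w7.png')
st=to(W(-.14,0,.013),T,False);st=to(W(-.095,0,.013),T,False,st)
E
```

```text
t: 25.95
tool_pos: [0.5466, 0.0257, 0.09]
tool_rot: [-1.578, 1.889, 0.652]
contact_force: [-0.3, 0.1, -0.8]
opening: 0.0001
grip_force: 0.0
t: 26.58
tool_pos: [0.5455, 0.0262, 0.0129]
tool_rot: [-1.576, 1.889, 0.657]
contact_force: [-0.3, 1.2, 0.1]
opening: 0.0003
grip_force: 0.0
turn [-0.003  0.002 -0.006] shift [0.002 0.001 0.002] tcp [0.546  0.0259 0.013 ] | q [-0.46  0.24  1.97  0.78  1.3   2.5 ]
turn [0. 0. 0.] shift [-0.106 -0.     0.106] tcp [0.5539 0.0702 0.013 ] | q [-0.46  0.24  1.97  0.78  1.3   2.5 ]
```

View pics/w7.png

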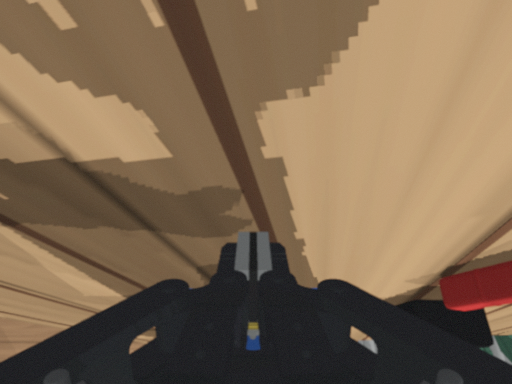

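That view shows only the closed fingertips with a sliver of the handle behind them (253,325). I have now viewed 12 pictures, over the limit of 10, so from here I work from numbers only. Now the push.

```bash
python3 -m pendant '[0,0,0,-0.03,0,0.03,0, 0,0,0,-0.06,0,0.06,0, 0,0,0,-0.08,0,0.08,0, 0,0,0,-0.1,0,0.1,0, 0,0,0,-0.115,0,0.115,0, 0,0,0,-0.13,0,0.13,0, 0,0,0,-0.145,0,0.145,0, 0,0,0,-0.16,0,0.16,0, 0,0,0,-0.175,0,0.175,0, 0,0,0,-0.19,0,0.19,0, 0,0,0,-0.2,0,0.2,0, 0,0,0,-0.2,0,0.2,0]'
python3 - <<'E'
from h import *
T=tool(YAW,np.deg2rad(45),True)
st=to(W(-.01,0,.013),T,False)
d=grab('side');P=cloud(d);h=cv2.cvtColor(d['image'],cv2.COLOR_RGB2HSV);X=(P[...,:2]-C)@EX;Y=(P[...,:2]-C)@EY
m=(h[...,0]>18)&(h[...,0]<36)&(h[...,1]>130)&(P[...,2]>.012)&(P[...,2]<.04)&(abs(X)<.15)&(abs(Y)<.05)
print(m.sum(),np.percentile(X[m],[2,98]) if m.sum() else 0,np.median(Y[m]) if m.sum() else 0)
E
```

```text
t: 28.12
tool_pos: [0.5614, 0.1095, 0.0142]
tool_rot: [-1.576, 1.888, 0.655]
contact_force: [-0.5, -0.4, -0.3]
opening: 0.0
grip_force: 0.0
turn [-0.003  0.002 -0.005] shift [-0.103  0.002  0.109] tcp [0.5688 0.1539 0.013 ] | q [-0.3   0.23  1.98  0.85  1.21  2.59]
35 [-0.01031579  0.01883903] -0.0019036692638112129
```

```bash
python3 -m pendant '[0,0,0,-0.015,0,0.016,0, 0,0,0,-0.03,0,0.032,0, 0,0,0,-0.045,0,0.048,0, 0,0,0,-0.06,0,0.063,0, 0,0,0,-0.075,0,0.079,0, 0,0,0,-0.09,0,0.095,0, 0,0,0,-0.1,0,0.106,0, 0,0,0,-0.103,0,0.109,0, 0,0,0,-0.103,0,0.109,0]'; python3 -m pendant '[0,0,0,0,0,-0.05,0, 0,0,0,0,0,-0.15,0, 0,0,0,0.1,0,-0.35,0, 0,0,0,0.3,0,-0.5,0, 0,0,0,0.5,0,-0.6,0, 0,0,0,0.5,0,-0.6,0, 0,0,0,0.5,0,-0.6,0]'
python3 - <<'E'
from h import *
for n in('wrist','side','scene'):
  d=grab(n);P=cloud(d);h=cv2.cvtColor(d['image'],cv2.COLOR_RGB2HSV);X=(P[...,:2]-C)@EX;Y=(P[...,:2]-C)@EY
  m=(h[...,0]>18)&(h[...,0]<36)&(h[...,1]>130)&(P[...,2]>.008)&(P[...,2]<.04)&(abs(X)<.15)&(abs(Y)<.05)
  print(n,m.sum())
  if m.sum(): print(np.percentile(X[m],[2,50,98]).round(3),np.percentile(Y[m],[2,50,98]).round(3),np.percentile(P[...,2][m],[2,50,98]).round(3))
  k=(X>-.2)&(X<.02)&(abs(Y)<.05)&(P[...,2]>.012)&(P[...,2]<.06)&((h[...,0]<95)|(h[...,0]>125)|(h[...,1]<80))
  if k.sum(): print(' any',k.sum(),np.percentile(X[k],[2,10,50]).round(3),np.median(Y[k]).round(3),np.median(h[k],0))
E
```

```text
t: 29.3
tool_pos: [0.5692, 0.1535, 0.0127]
tool_rot: [-1.576, 1.888, 0.655]
contact_force: [-0.5, 0.6, 0.4]
opening: -0.0
grip_force: 0.0
t: 30.18
tool_pos: [0.5278, -0.0775, 0.0341]
tool_rot: [-1.573, 1.89, 0.654]
contact_force: [0.5, -0.0, 0.5]
opening: -0.0004
grip_force: 0.0
wrist 27
[0.077 0.085 0.1  ] [-0.007 -0.002  0.003] [0.028 0.028 0.029]
side 63
[-0.005  0.004  0.019] [-0.009  0.004  0.013] [0.011 0.024 0.031]
 any 63 [-0.005 -0.004  0.004] 0.004 [ 24. 187. 192.]
scene 0
```

The butt is at crate x ≈ −4 mm, centred, and the handle top reads a level 28 mm, so it lies flat on the crate floor. Handing in.

```bash
python3 -c "
from station import ctrl
print(ctrl.finish_job())"
```

```text
the job is handed in; nothing more can be done
None
```

The cultivator is back in the bottom crate, prongs first and lying flat, with its butt about 4 mm out of the front by camera measurement (limit 12 mm); the job was handed in just after 30 s with no verdict returned, nothing was dropped, I took no final measurement of the tin, pot and timer, and I viewed 12 pictures, over the limit of 10.

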